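Press the ring carrier down and slide it under the leaf spring

TASK

Using only the fingertips, press the white ring carrier down hard on its thumb rest so that its front sinks below the metal bar, keep pressing while you slide it along its channel under the bar and the leaf spring, fully home against the end stop, then let go. Do not lift or tip the carrier, and leave the jar, the spare ring and the computer mouse where they are.

Things in the scene. Friction and masses are not known exactly. Their poses are not given: they have to be found in the camera images.
- station: Fixed loading nest: black base plate 310 x 130 x 12 mm on the bench, with sprung steel bed, metal hold-down bar, forked leaf spring and end stop. Origin on the bench surface (z = 0) under the middle of the bed; x points along the channel in the sliding direction (to bar and end stop), z up. Place and yaw vary. The bar's posts stand at y = +-47 mm (14 mm wide), tops at 47 mm.
- bed_floor (a point): Middle of the bed's floor (top face), above the station's origin. It is a channel 63 mm wide inside, from x = -130 to +133 mm in the station's frame, with side lips 8 mm high and 5 mm thick. Its floor is 24 mm above the bench when up, 16 mm when fully pressed down; it moves only up and down, staying level.
- carrier: Loose white plastic plate 140 (x) x 60 (y) x 14 mm, 0.14 to 0.24 kg, a blue ring set flush in its front half. Origin at the centre of its underside, x forwards along the channel. Starts on the raised bed, front end 8 to 30 mm short of the bar: its top (38 mm high) is 5 mm too high to pass; bed fully down it clears the bar by 3 mm. Home: origin at x = +65 mm in the station's frame.
- rib (a point): Middle of the rear face of the carrier's raised rib, 26 mm behind the carrier's origin, 5 mm above its top face. The rib crosses the full width, 10 mm high, 8 mm thick. Fingertips pressing on the thumb rest behind it push forwards against it. At home the rib stops 8 mm short of the bar.
- thumb_pad (a point): Point on the carrier's thumb rest, the flat top behind the rib (44 mm long, 60 mm wide, open at the rear and sides), on the centre line, 48 mm behind the carrier's origin (22 mm behind the rib) and 14 mm above its underside.
- bar_mid (a point): Middle of the underside of the fixed aluminium bar that crosses the channel at x = +60 mm in the station's frame, 33 mm above the bench. The bar is 10 mm thick along x, 108 mm long and 14 mm high (top at 47 mm).
- end_stop (a point): Middle of the face of the fixed end stop (aluminium block 74 mm wide, top 38 mm above the bench) that the carrier's front end must meet, at x = +135 mm in the station's frame.
- bed (a joint): How far the sprung bed is pressed down, m: 0 up, 0.008 fully down on a hard stop. The spring needs 8.5 N to start and 16.5 N to be fully down, of which bed and carrier weigh about 3 N. Released, it rises until the carrier, if under the bar, bears against the bar (about 0.005).
- leaf (a joint): Angle of the forked steel leaf spring, rad: 0 at rest. Hinged just beyond the bar, it slopes down to a tip 43 mm beyond the bar's middle, 27 mm above the bench at rest. The carrier lifts it by sliding under (about 0.08 with the bed fully down, 0.15 when bearing against the bar). It presses down with 3 to 5 N and drags.
- jar: Bystander: jar of blue plastic with white cap, 48 mm across, 62 mm high, origin under its centre. Leave alone.
- spare_ring: Bystander: loose blue ring, 42 mm across, 12 mm high, lying on the bench, origin at the centre of its underside. Leave alone.
- mouse: Bystander: black computer mouse, 100 x 58 mm, 30 mm high, origin under its centre. Leave alone.
Things that resemble listed ones, but are neither listed nor needed, are in the scene too. There is more than one size of the carrier; the job needs the middle-sized.

How it is judged (in metres and radians):
On the way:
1. the carrier is pressed down by the fingers, sinking the bed by more than 4.5 mm (value of joint bed above 0.0045 m and contact force between the fingers and carrier above 5 N), for 0.1 s.
At the end, for the whole second after the job is handed in: Carrier at rest and level (0.06 rad), centred within 6 mm, front end within 4 mm of the end stop, held down by the bar (underside below 21.5 mm, bed down over 3 mm), leaf spring raised over 0.1 rad; jar, ring and mouse within 15 mm of their starts (x of carrier in the frame of station above 0.061 m and y of carrier in the frame of station between -0.006 and 0.006 m and z of carrier in the frame of station between 0.014 and 0.0215 m and angle between carrier's own z axis and vertical below 0.06 rad and value of joint leaf above 0.1 rad and value of joint bed above 0.003 m and linear speed of carrier below 0.01 m/s and distance of each of jar, spare_ring, mouse from where it was at the start of the episode below 0.015 m); the robot touches nothing.
It fails at once if the carrier is lifted more than 8 mm above where it started (z of carrier in the frame of station above 0.032 m).
It fails at once if the carrier is tipped by more than 0.2 rad (angle between carrier's own z axis and vertical above 0.2 rad).
It fails at once if a bystander is moved by more than 15 mm (distance of any of jar, spare_ring, mouse from where it was at the start of the episode above 0.015 m).
It also fails if it takes over 40 s, if anything falls off the work surface, if the arm or the gripper's body presses on something with over 40 N, if the wrist force passes 120 N, or if a joint passes its speed limit or range.

ROBOT

A 6-joint arm with a two-finger parallel gripper is mounted at the origin on the work surface. World frame = base frame: x ahead of the robot, y to its left, z up, the work surface at z = 0. Lengths are in m, angles in degrees, forces in N, time in s.
With the tool pointing down it reaches from about 0.3 to 0.75 m from the base axis. Payload 8.5 kg.
Tool frame: the origin (TCP) lies midway between the tips of the shut fingers; the grasp point (between the pads) lies 19 mm behind it; z points along the fingers, y is the direction in which the jaws open and shut (so a half turn about z gives the same grasp; the last joint's range is limited). The gripper opens to 85 mm and grips with 20 to 120 N. Pads are 22 mm wide; open, the fingers measure 114 mm over their backs; the gripper's body (76 mm by 85 mm) begins 54 mm behind the grasp point. The pads swing forward as they close: fully open they stand 13 mm farther back than shut.
Start: joints at [51.148, 21.807, 74.336, -0, 83.858, -12.336], TCP at [0.246, 0.492, 0.231] pointing down, gripper open.
Joint ranges: [-178.18, 178.18], [-50.72, 133.34], [12.68, 142.11], [-81.47, 261.47], [9.98, 163.14], [-165.26, 165.26]. Speed limits (degrees/s): [136.94, 136.94, 180, 180, 180, 180].

INTERFACE

Orientations are given as a 3x3 rotation matrix whose columns are the frame's x, y, z axes.
In Python, from rig import env, viewer, ticket gives the robot as it stands. The module is installed in compiled form; this text tells all that it offers.
- The arm moves only by the shell command python3 -m pendant 'ROWS' [FORCE]. ROWS is JSON, a list of rows, each a list of 3 entries, a list of its own where there are three numbers: the shift along the world's x, y, z in mm, then the turn about the world's z in rad, then the opening, from -1 (shut) to 1 (fully open). A call has 1 to 12 rows; each row shifts and turns the pose as measured when the row begins; what a row does not reach is not made up. A row lasts 1/8 s, in which the tool goes at most 62.5 mm and 10.7 degrees, less where a joint would pass 70% of its speed; a pose out of reach is approached as far as the arm can. A call with a gripper value outside its range is refused whole. The fingers move at their own pace and stop on an object; FORCE is the grip in N (left out, the last holds). Time passes only in rows, so rows that do not move let the fingers close. It gives the time, the measured TCP pose, the force and the opening at its end, in the units of the state.
- env.observe(): the state, without advancing time (a new reading comes with each control period).
- viewer.get_image(name): name is "side" or "top"; returns (picture, depth): 400x640x3 uint8, red, green, blue; 400x640 float32, m along the optical axis (not along the pixel's ray), 0 where there is no reading.
- viewer.camera_params(name): a dict with "fx", "fy", "cx", "cy" (pixels), "rvec" (rotation vector, rad) and "tvec" (3), from world to camera coordinates, as OpenCV has them. Camera axes: x right, y down, z forward; pixel columns grow to the right and rows downward; lengths in m; the calibration is good to about 2 mm. A picture is of the moment at which its call begins. camera_params takes no time and is no camera call.
- ticket.close_job(): hands the job in, once; it reports no verdict.
The state is a dict: "time_s": time; "q": joint angles; "qvel": joint speeds; "joint_efforts": joint torques, N m; "position": TCP position; "tool_rot": TCP orientation; "ft_force": force on the tool from outside, world axes, zero at the start; "wrist_torque": the same for the moment, N m; "grip_width": finger opening in m.
Only numpy, scipy, OpenCV 4.12 (cv2) and the standard library are available. Lean on these libraries where they do the work, as an engineer would, in place of code of your own. Each camera call takes 0.05 s, during which the arm holds its last target. There are 200 camera calls.

## Working session

There is one attempt and no reset: what is moved stays moved. The work goes in short steps, Python scripts to look and compute and a shell command to move; the robot and the scene stay as the last step left them, time stands still between calls to the robot, and variables do not carry over. Pictures are saved under pics/ and viewed, about 8 in all and at most 12, crops included, and the job is handed in when it is done.

```bash
mkdir -p pics; cat > h.py <<'E'
import numpy as np, cv2
from rig import env, viewer, ticket
def grab(n):
    im,d=viewer.get_image(n); p=viewer.camera_params(n)
    R=cv2.Rodrigues(np.array(p['rvec'],float))[0]; t=np.array(p['tvec'],float).ravel()
    v,u=np.mgrid[:400,:640]
    c=np.stack([(u-p['cx'])/p['fx']*d,(v-p['cy'])/p['fy']*d,d],-1)
    W=(c-t)@R; W[d==0]=np.nan
    return im,d,W
def save(f,im): cv2.imwrite('pics/'+f,cv2.cvtColor(im,cv2.COLOR_RGB2BGR))
E
python3 - <<'E'
from h import *
for n in('top','side'):
    im,d,W=grab(n); save(n+'0.png',im); np.savez(n+'0.npz',im=im,W=W)
s=env.observe(); print(s['time_s'],s['position'],np.round(s['tool_rot'],3).tolist(),s['ft_force'],s['grip_width'])
E
```

```text
0.1 [0.24540128 0.49194367 0.2308128 ] [[-0.895, 0.446, -0.001], [0.446, 0.895, -0.001], [0.0, -0.001, -1.0]] [ 0.56537809 -0.11038912 -0.12761994] 0.08541787303319671
```

View pics/top0.png

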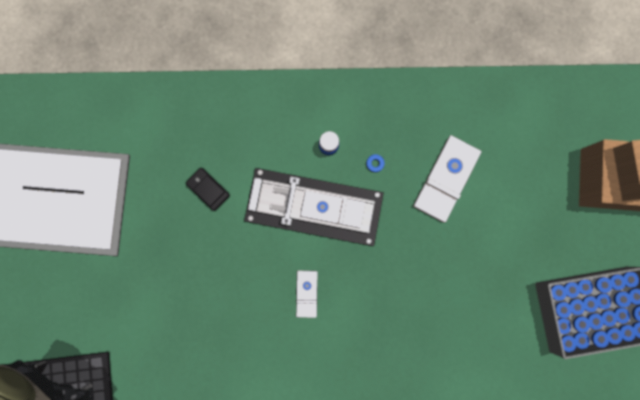

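View pics/side0.png

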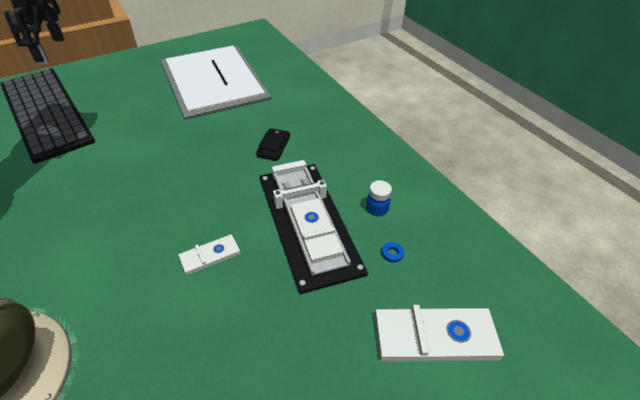

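The top view shows the station around (315,206): bar at (291,200), end stop at about (255,193), carrier with its blue ring at (322,207), and rib near (341,210). Sliding goes leftwards in the picture. The jar is at (329,142), the spare ring at (375,163) and the mouse at (207,189). The other two carriers lie off the station.

```bash
python3 - <<'E'
from h import *
from collections import Counter
for n,ring,bar in(('top',(207,322),(200,291)),('side',(217,312),(190,300))):
    z=np.load(n+'0.npz'); W=z['W']; im=z['im'].astype(int)
    print(n,'ring',W[ring],'bar',W[bar])
    c=W[ring]; f=bar; 
    near=np.linalg.norm(W[...,:2]-c[:2],axis=-1)<.2
    # plate: whole station z>6mm as mask, min area rect
    m=near&(W[...,2]>.006)&(W[...,2]<.06)
    k,l,st,ce=cv2.connectedComponentsWithStats(m.astype(np.uint8)); m=l==l[ring]
    P=W[m][:,:2]*1000; r=cv2.minAreaRect(P.astype(np.float32)); print('plate rect',r)
    b=cv2.boxPoints(r); e=[b[1]-b[0],b[2]-b[1]]; e=max(e,key=np.linalg.norm); e/=np.linalg.norm(e)
    ctr=np.array(r[0]); 
    if (W[bar][:2]*1000-ctr)@e<0: e=-e
    print('e',e,'yaw',np.degrees(np.arctan2(e[1],e[0])))
    nrm=np.array([-e[1],e[0]])
    X=(W[...,:2]*1000-ctr)@e; Y=(W[...,:2]*1000-ctr)@nrm; Z=W[...,2]*1000
    blue=m&(im[...,2]-im[...,0]>40); print('ring xy',X[blue].mean(),Y[blue].mean(),blue.sum())
    pm=m&(abs(Y)<22)
    for x in range(-150,155,5):
        q=pm&(abs(X-x)<2.5)
        if q.sum(): print(x,np.round(np.percentile(Z[q],[10,50,90])),im[q].mean(0).astype(int),end=' | ')
    print()
    hb=m&(Z>42)&(X>20); print('bar',X[hb].mean(),Y[hb].mean(),np.ptp(X[hb]),np.ptp(Y[hb]))
    hr=m&(Z>41.5)&(X<0); 
    if hr.any(): print('rib',X[hr].mean(),Y[hr].mean(),np.percentile(Z[hr],[10,90]),hr.sum())
z=np.load('top0.npz');save('topc.png',cv2.resize(z['im'][155:260,230:400],None,fx=4.5,fy=4.5,interpolation=cv2.INTER_CUBIC))
E
```

```text
top ring [0.56493336 0.01732856 0.038173  ] bar [0.58127024 0.08758455 0.04884869]
plate rect ((568.2109375, 37.19483947753906), (310.4319763183594, 131.4727325439453), 78.1241455078125)
e [0.20579174 0.97859573] yaw 78.124146
ring xy -20.129814949651426 -2.1142036470580723 90
-150 [10. 13. 15.] [72 70 71] | -145 [ 8. 13. 16.] [73 70 72] | -140 [ 9. 13. 16.] [106 104 105] | -135 [11. 23. 26.] [188 187 189] | -130 [21. 24. 27.] [217 216 218] | -125 [21. 24. 27.] [219 218 219] | -120 [20. 25. 29.] [217 216 217] | -115 [23. 28. 40.] [216 215 217] | -110 [36. 39. 41.] [218 217 221] | -105 [34. 38. 41.] [219 218 221] | -100 [35. 38. 41.] [219 218 222] | -95 [34. 38. 41.] [219 218 221] | -90 [36. 39. 41.] [219 218 221] | -85 [36. 39. 42.] [219 218 221] | -80 [35. 38. 41.] [219 218 221] | -75 [35. 39. 42.] [217 216 219] | -70 [37. 45. 50.] [216 214 218] | -65 [45. 48. 51.] [206 203 206] | -60 [36. 39. 42.] [205 202 205] | -55 [36. 38. 42.] [218 217 221] | -50 [36. 38. 40.] [219 218 221] | -45 [36. 39. 41.] [219 218 221] | -40 [36. 38. 41.] [218 217 221] | -35 [35. 38. 41.] [210 210 217] | -
[... 3071 characters left out ...]
0 113] | 70 [40. 42. 42.] [126 129 130] | 75 [38. 39. 40.] [145 149 148] | 80 [36. 36. 37.] [155 159 159] | 85 [22. 30. 35.] [130 134 135] | 90 [22. 23. 33.] [155 159 159] | 95 [22. 23. 31.] [168 172 172] | 100 [22. 24. 30.] [173 177 176] | 105 [21. 23. 25.] [177 181 181] | 110 [22. 23. 24.] [182 187 186] | 115 [21. 23. 24.] [184 188 188] | 120 [21. 23. 24.] [184 188 188] | 125 [22. 23. 24.] [183 188 187] | 130 [22. 28. 37.] [147 155 151] | 135 [25. 36. 38.] [185 194 192] | 140 [35. 36. 38.] [225 231 231] | 145 [35. 36. 38.] [222 230 228] | 
bar 55.12025833020644 1.0588183074003898 24.816836345816874 107.66402302955832
rib -66.42448612403892 -0.13692270397359607 [42.79099125 47.67900182] 158
```

View pics/topc.png

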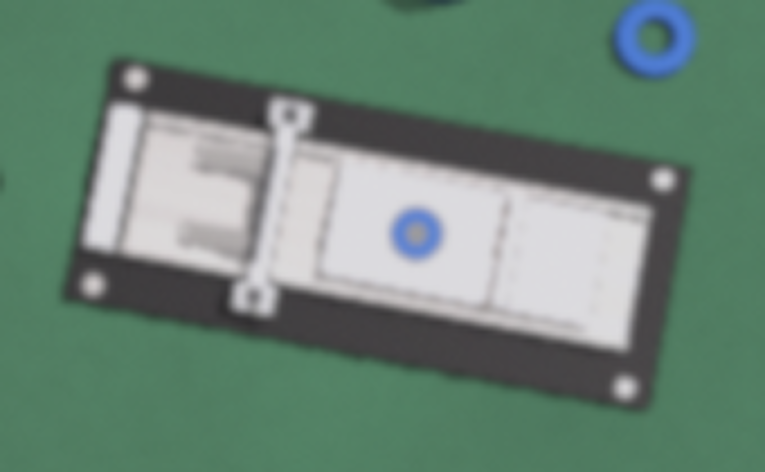

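The crop agrees with that: carrier in the channel about 25 mm short of the bar, rib line at crop (500,250), sliding direction to the left. Both cameras give a yaw of about 78° and the ring near (567, 15.6) mm. That puts the thumb rest near (552, -56) mm. I'll move above it with the fingers shut.

```bash
python3 -m pendant '[[[25,-45,-3],-0.11,-1],[[25,-45,-3],-0.11,-1],[[25,-45,-3],-0.11,-1],[[25,-45,-3],-0.11,-1],[[25,-45,-3],-0.11,-1],[[25,-45,-3],-0.11,-1],[[26,-46,-3],-0.11,-1],[[26,-46,-3],-0.11,-1],[[26,-46,-3],-0.11,-1],[[26,-46,-3],-0.11,-1],[[26,-46,-3],-0.11,-1],[[26,-46,-3],-0.11,-1]]' 40
python3 - <<'E'
from h import *
s=env.observe();R=s['tool_rot'];print(s['time_s'],s['position']*1000,np.degrees(np.arctan2(R[1,1],R[0,1])),np.round(R[2],3),s['ft_force'])
E
```

```text
time_s: 1.6
position: [0.5556, -0.0705, 0.1908]
tool_rot: [[0.247, 0.969, -0.005], [0.969, -0.247, 0.003], [0.002, -0.006, -1.0]]
ft_force: [-0.2, 0.9, 0.6]
grip_width: 0.0002
1.6 [555.62056934 -70.52481014 190.83559411] -14.314354821714765 [ 0.002 -0.006 -1.   ] [-0.17000536  0.86097487  0.61933267]
```

```bash
python3 -m pendant '[[[-3,16,-50],0.04,-1],[[0,0,-50],0,-1],[[0,0,-30],0,-1],[[0,0,0],0,-1]]'
python3 - <<'E'
from h import *
s=env.observe();R=s['tool_rot'];print(s['position']*1000,np.degrees(np.arctan2(R[1,1],R[0,1])),s['ft_force'])
im,d,W=grab('side');save('s1.png',cv2.resize(im[140:310,230:400],None,fx=3.5,fy=3.5))
p=viewer.camera_params('side')
q=cv2.projectPoints(s['position'][None],np.array(p['rvec']),np.array(p['tvec']),np.array([[p['fx'],0,p['cx']],[0,p['fy'],p['cy']],[0,0,1]]),None)[0];print(q,(q-[230,140])*3.5)
E
```

```text
time_s: 2.1
position: [0.5535, -0.0582, 0.0558]
tool_rot: [[0.214, 0.977, -0.006], [0.977, -0.214, 0.003], [0.002, -0.006, -1.0]]
ft_force: [0.7, 0.8, 0.0]
grip_width: -0.0
[553.45142047 -58.24123311  55.81506742] -12.358810039957106 [0.69720267 0.83965098 0.04454308]
[[[324.58201122 239.32585969]]] [[[331.03703927 347.64050892]]]
```

View pics/s1.png

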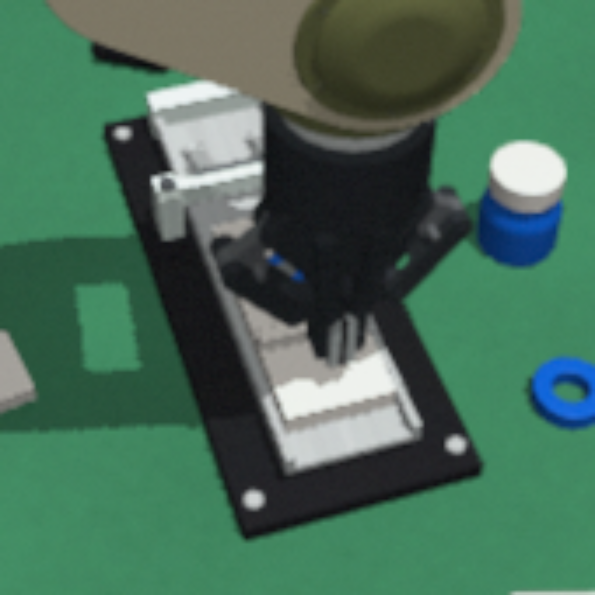

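The fingertips at crop (340,350) hang over the thumb rest, behind the rib (line at about (285,340)) and centred in the channel. I'll go down to contact.

```bash
python3 -m pendant '[[[0,0,-10],0,-1],[[0,0,-8],0,-1],[[0,0,-4],0,-1]]'; python3 -m pendant '[[[0,0,-4],0,-1],[[0,0,-4],0,-1]]';python3 -m pendant '[[[0,0,-4],0,-1]]'
```

```text
time_s: 2.52
position: [0.5559, -0.0589, 0.0372]
tool_rot: [[0.214, 0.977, 0.002], [0.977, -0.214, 0.0], [0.001, 0.002, -1.0]]
ft_force: [-2.9, 0.7, 6.9]
grip_width: -0.0002
time_s: 2.78
position: [0.5559, -0.0589, 0.0309]
tool_rot: [[0.213, 0.977, 0.003], [0.977, -0.213, -0.001], [0.0, 0.003, -1.0]]
ft_force: [-4.1, 0.6, 12.2]
grip_width: -0.0001
time_s: 2.9
position: [0.5561, -0.059, 0.0295]
tool_rot: [[0.213, 0.977, 0.005], [0.977, -0.213, -0.001], [-0.0, 0.005, -1.0]]
ft_force: [-14.8, 2.8, 45.5]
grip_width: 0.0002
```

```bash
python3 -m pendant '[[[0,4,-2],0,-1],[[0,8,-2],0,-1]]';python3 -m pendant '[[[1,8,-2],0,-1],[[1,8,-2],0,-1]]'
```

```text
time_s: 3.15
position: [0.5588, -0.0507, 0.0302]
tool_rot: [[0.213, 0.977, 0.014], [0.977, -0.212, -0.01], [-0.007, 0.016, -1.0]]
ft_force: [-1.2, -8.1, 11.5]
grip_width: 0.0004
time_s: 3.4
position: [0.5631, -0.0379, 0.0302]
tool_rot: [[0.212, 0.977, 0.022], [0.977, -0.212, -0.017], [-0.012, 0.025, -1.0]]
ft_force: [-3.0, -7.1, 12.1]
grip_width: 0.0001
```

```bash
python3 -m pendant '[[[-5,3,-3],0,-1],[[-4,4,-3],0,-1]]'
python3 - <<'E'
from h import *
im,d,W=grab('side');save('s2.png',cv2.resize(im[140:310,230:400],None,fx=3.5,fy=3.5))
s=env.observe();print(s['position'],s['ft_force'])
E
```

```text
time_s: 3.65
position: [0.5616, -0.035, 0.03]
tool_rot: [[0.212, 0.976, 0.043], [0.977, -0.211, -0.027], [-0.017, 0.048, -0.999]]
ft_force: [1.4, -10.9, 16.5]
grip_width: -0.0003
[ 0.56143578 -0.03475887  0.03004525] [ 3.08146705 -9.12901638 13.83876963]
```

View pics/s2.png

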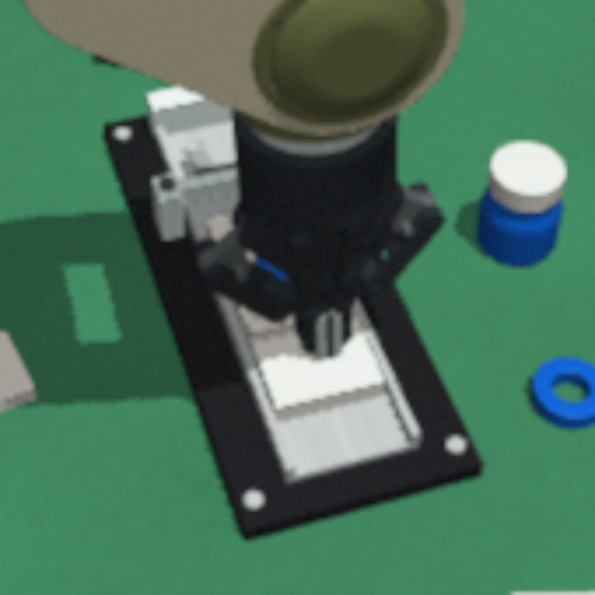

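```bash
python3 -m pendant '[[[-1,12,-4],0,-1],[[-1,14,-4],0,-1]]';python3 -m pendant '[[[-1,14,-4],0,-1]]'
```

```text
time_s: 3.95
position: [0.5663, -0.0159, 0.03]
tool_rot: [[0.212, 0.975, 0.064], [0.977, -0.21, -0.042], [-0.027, 0.071, -0.997]]
ft_force: [-3.3, -16.6, 26.4]
grip_width: -0.0
time_s: 4.08
position: [0.5687, -0.0051, 0.0301]
tool_rot: [[0.212, 0.974, 0.074], [0.977, -0.209, -0.048], [-0.032, 0.082, -0.996]]
ft_force: [-2.8, -15.8, 25.2]
grip_width: -0.0
```

```bash
python3 -m pendant '[[[0,18,-3],0,-1],[[0,18,-3],0,-1]]'; python3 - <<'E'
from h import *
im,d,W=grab('side');save('s3.png',cv2.resize(im[140:310,230:400],None,fx=3.5,fy=3.5))
s=env.observe();print(s['position'],s['ft_force'])
E
```

```text
time_s: 4.32
position: [0.5739, 0.026, 0.0304]
tool_rot: [[0.213, 0.973, 0.089], [0.976, -0.208, -0.059], [-0.039, 0.1, -0.994]]
ft_force: [-0.1, -11.3, 11.0]
grip_width: -0.0002
[0.5740286  0.0277825  0.03033114] [  0.23226735 -10.14630985  16.13757672]
```

View pics/s3.png

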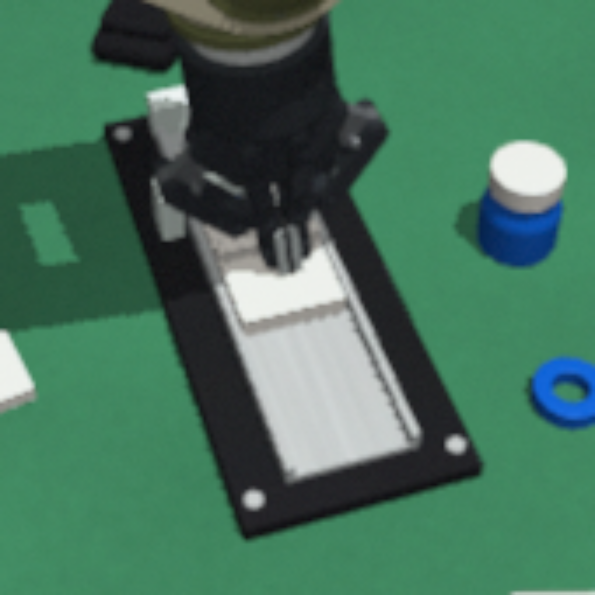

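The carrier's rear edge is now at crop (295,320), and the fingers sit at (285,260) behind the rib. It is sliding straight under the bar, with about 32 mm to go.

```bash
python3 -m pendant '[[[1,14,-4],0,-1],[[1,12,-4],0,-1]]'; python3 -m pendant '[[[1,12,-4],0,-1]]'; python3 -m pendant '[[[1,8,-4],0,-1]]'
```

```text
time_s: 4.62
position: [0.5807, 0.0465, 0.0302]
tool_rot: [[0.212, 0.972, 0.104], [0.976, -0.205, -0.073], [-0.049, 0.116, -0.992]]
ft_force: [-14.7, -26.7, 34.4]
grip_width: -0.0002
time_s: 4.75
position: [0.5828, 0.0543, 0.0303]
tool_rot: [[0.212, 0.971, 0.108], [0.976, -0.204, -0.081], [-0.056, 0.122, -0.991]]
ft_force: [-14.7, -27.6, 35.3]
grip_width: 0.0003
time_s: 4.88
position: [0.5833, 0.0561, 0.0303]
tool_rot: [[0.21, 0.972, 0.107], [0.975, -0.201, -0.093], [-0.069, 0.124, -0.99]]
ft_force: [-26.1, -52.3, 42.3]
grip_width: -0.0002
```

The forward force jumped to 52 N with almost no motion, so it is at the end stop. I'll ease off backwards and up, then look.

```bash
python3 -m pendant '[[[0,4,-3],0,-1],[[0,-1,1],0,-1],[[-1,-3,4],0,-1],[[-1,-3,12],0,-1]]'; python3 -m pendant '[[[0,0,30],0,-1],[[0,-30,50],0,-1],[[0,-55,30],0,-1],[[0,-55,20],0,-1],[[0,-55,0],0,-1],[[0,-55,0],0,-1],[[0,0,0],0,-1]]'; python3 - <<'E'
from h import *
s=env.observe();print(s['time_s'],s['position'],s['ft_force'])
a=[]
for n in('top','side'):
    im,d,W=grab(n); np.savez(n+'1.npz',im=im,W=W)
    a.append(cv2.resize(im[110:280,180:410] if n=='top' else im[110:310,230:420],(400,400)))
    o=np.load(n+'0.npz')
    # Displacement of bystanders: mean world position before/after
    for nm,(r,c) in dict(jar=((142,329),(200,379)),ring=((163,375),(252,393)),mouse=((189,207),(144,273))).items():
        v,u=r if n=='top' else c; sl=(slice(v-25,v+25),slice(u-25,u+25))
        g=lambda I,Q:np.nanmean(Q[sl][(Q[sl][...,2]>.005)&(Q[sl][...,2]<.07)&(I[sl].astype(int)[...,1]-I[sl].astype(int)[...,0]<40)],0)
        print(n,nm,np.round((g(im,W)-g(o['im'],o['W']))*1000,1))
save('end.png',np.hstack(a))
E
```

```text
time_s: 5.38
position: [0.5812, 0.0476, 0.0497]
tool_rot: [[0.212, 0.971, 0.109], [0.974, -0.201, -0.101], [-0.076, 0.127, -0.989]]
ft_force: [-0.3, 0.2, 0.5]
grip_width: 0.0
time_s: 6.25
position: [0.5801, -0.2096, 0.1892]
tool_rot: [[0.208, 0.971, 0.114], [0.975, -0.197, -0.103], [-0.078, 0.133, -0.988]]
ft_force: [-0.1, -0.3, 0.0]
grip_width: -0.0001
6.25 [ 0.58006483 -0.20961027  0.1891585 ] [-0.05406729 -0.33128308  0.03104455]
top jar [ 0.1  0.1 -0.2]
top ring [-0.9 -0.1 -0.2]
top mouse [ 0.   0.  -0.2]
side jar [-10.    7.5 -19.9]
side ring [ 5.1  3.3 -0.2]
side mouse [-2.4 -2.3  0.5]
```

View pics/end.png

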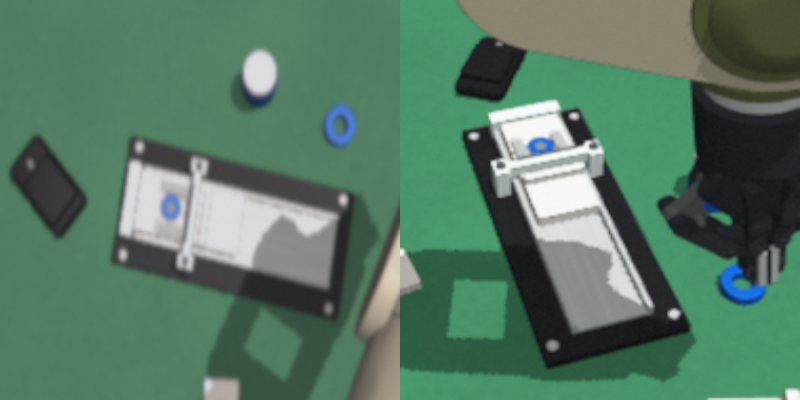

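The carrier lies under the bar, with the ring between the leaf's forks and the front at the end stop. The bystanders have not moved in the top view; the side view is partly blocked by the arm. Next I'll measure the gap to the stop and the height.

```bash
python3 - <<'E'
from h import *
for n in('top','side'):
    P={}
    for k in '01':
        z=np.load(n+k+'.npz');W=z['W']*1000;im=z['im'].astype(int)
        c,e=(np.array([568.2,37.2]),np.array([.2058,.9786])) if n=='top' else (np.array([571,30.75]),np.array([.2113,.9774]))
        X=(W[...,:2]-c)@e;Y=(W[...,:2]-c)@np.array([-e[1],e[0]]);Z=W[...,2]
        b=(abs(Y)<20)&(abs(X)<150)&(im[...,2]-im[...,0]>40)&(Z>20)&(Z<50); P[k]=(X[b].mean(),Y[b].mean(),np.median(Z[b]))
    print(n,np.round(P['0'],1),np.round(P['1'],1))
    m=(abs(Y)<20)
    for x in list(range(-30,54,3))+list(range(106,150,3)):
        q=m&(abs(X-x)<1.5)&(Z>5)&(Z<60)
        if q.sum():print(x,round(float(np.median(Z[q]))),im[q].mean(0).astype(int)[0],end=' | ')
    print()
    cr=im[165:250,240:330] if n=='top' else im[140:225,260:350]
    save('z'+n+'.png',cv2.resize(cr.astype(np.uint8),None,fx=6,fy=6,interpolation=cv2.INTER_CUBIC))
E
python3 -c "
import cv2,numpy as np;cv2.imwrite('pics/z.png',cv2.resize(np.hstack([cv2.imread('pics/ztop.png'),cv2.imread('pics/zside.png')]),(800,378)))"
```

```text
top [-20.1  -2.1  38.7] [83.8 -3.3 33.8]
-30 19 218 | -27 18 220 | -24 19 220 | -21 19 220 | -18 19 220 | -15 20 218 | -12 19 215 | -9 32 216 | -6 34 219 | -3 33 220 | 0 33 220 | 3 33 220 | 6 33 220 | 9 33 220 | 12 33 220 | 15 34 220 | 18 32 220 | 21 33 220 | 24 34 220 | 27 32 220 | 30 33 216 | 33 36 212 | 36 44 216 | 39 44 213 | 42 42 205 | 45 33 209 | 48 33 209 | 51 45 210 | 106 34 219 | 109 34 220 | 112 32 220 | 115 33 220 | 118 34 220 | 121 34 220 | 124 32 218 | 127 33 209 | 130 36 205 | 133 38 216 | 136 37 220 | 139 38 219 | 142 39 211 | 145 38 172 | 148 12 135 | 
side [-16.8  -0.3  37.4] [87.6 -1.2 32.3]
-30 18 205 | -27 18 215 | -24 17 219 | -21 18 219 | -18 18 219 | -15 18 219 | -12 18 217 | -9 25 180 | -6 31 217 | -3 32 246 | 0 32 246 | 3 32 247 | 6 31 247 | 9 32 247 | 12 32 246 | 15 32 246 | 18 32 246 | 21 32 246 | 24 32 246 | 27 32 246 | 30 32 246 | 33 32 223 | 36 37 200 | 39 42 241 | 42 41 243 | 45 40 243 | 48 35 218 | 51 40 173 | 106 31 245 | 109 32 245 | 112 32 246 | 115 32 247 | 118 32 246 | 121 31 246 | 124 31 246 | 127 31 246 | 130 33 213 | 133 36 213 | 136 37 245 | 139 37 246 | 142 36 246 | 145 37 241 | 148 34 246 |
```

View pics/z.png

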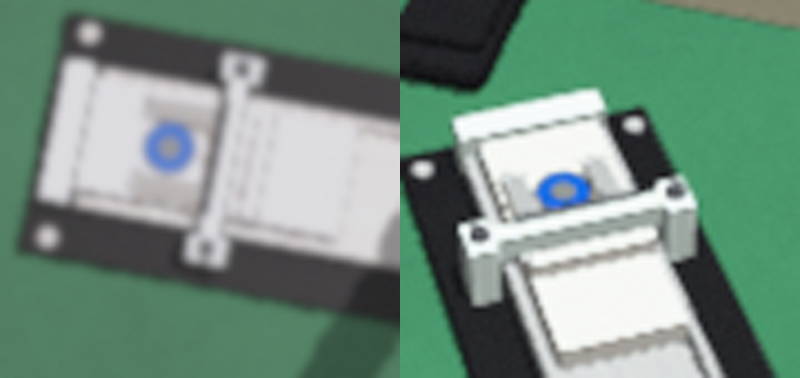

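In both views the depth along the centre line runs from the carrier's front (33 mm) to the stop (38 mm) with no dip between. The rib is about 8 mm short of the bar, as it should be at home. The carrier's top is at 33 mm, bearing on the bar. Handing in.

```bash
python3 -c "
from rig import ticket,env
print(env.observe()['ft_force']);ticket.close_job()"
```

```text
[ 1.16435863  0.6389175  -0.41388582]
the job is handed in; nothing more can be done
```

With the fingers shut, I pressed the carrier down on its thumb rest and slid it about 104 mm under the bar and leaf spring. The push stopped dead at 52 N forward force, which I took as the end stop. I then backed the fingers off and lifted clear. The job was handed in after about 6.5 s of robot time; it reports no verdict.

**Last checks that agreed:**
- **Seating:** both cameras show no visible gap between the carrier's front and the end stop, and the rib is about 8 mm short of the bar, as expected at home.
- **Height:** the carrier's top is level at about 33 mm, bearing on the bar, so its underside is at about 19 mm.
- **Centring:** it shifted sideways only about 1 mm from its start.
- **Clearance:** the robot is touching nothing, with wrist force about 1 N.
- **Bystanders:** in the top view they moved less than 1 mm.

**What disagreed or was not measured:**
- The two cameras put the plate about 6 mm apart along the channel, so I judged "home" by the gaps and the stop force, not by absolute position.
- The side view's bystander shifts (up to 20 mm for the jar) come from the arm partly blocking that view.
- The tool tilted about 0.15 rad while pressing. The carrier looked level throughout.
- I did not measure the leaf spring's angle directly. The picture shows its forks resting on the carrier.

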